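# Clip the lid onto the ornament box and prove the clips with a pull

### The job

Put the white lid on the open storage box and press it down, firmly but without forcing it, until the clips at both ends have snapped over its edge. Then prove that they hold before the box goes back up on the rack: pull the lid's handle straight up with about 15 N, keep that pull for two seconds, and let go. The box must stay shut, and the other things on the bench stay where they are.

Things in the scene. Friction and masses are not known exactly. Their poses are not given: they have to be found in the camera images.
- box: open grey plastic storage box (full of ornaments, heavy, stands firm), 230 long (its x) x 150 wide (its y) x 110 mm high, walls 4 mm, inner mouth 222 x 142 mm. Origin: centre of its underside on the table; z up.
- box_mouth (a point): centre of the box's mouth, at the height of its rim (110 mm above the table). The lid's plate lies on this rim when it is home.
- clip_a (a joint): black spring clip, 44 mm wide, hinged on the box's +x end 75 mm above the table. 0 = upright, where its spring keeps it; grows as its top is pushed outwards. Going down, the lid's tongue pushes it out by about 0.12 rad (the pair resists with some 5 to 15 N in all); it then snaps back to 0 over the tongue and holds the lid down. Nothing gives when the lid is then pulled: clips and handle are stiff.
- clip_b (a joint): the same clip on the box's -x end; grows as its top is pushed outwards
- clip_a_nose (a point): inner lower edge of clip a's nose, 116.5 mm above the table: 1.5 mm over the tongue of a lid that is home, and overlapping it by 5 mm. The nose is flat below and ramped above; the ramp's top is 129 mm above the table.
- clip_b_nose (a point): the same on clip b
- lid_handle (a point): centre of the bar handle of the loose white lid, 61 mm above the lid's lowest edge. The bar is 116 mm long (along the lid's x), 16 wide (y), 14 high, with a leg at each end; clear gap under it 27 mm high, 92 mm long. When the lid is home this point is 39 mm above the box's rim (149 mm above the table); drawn up against the clips, 1.5 mm more.
- lid: the lid, about 0.28 kg, lying on the table plug down; fits either way round. Origin: centre of its lowest edge. Plate 238 (x) x 158 (y) x 5 mm, its underside 22 mm above the origin, with a 50 mm wide tongue at each x end (254 mm over both). Below it a plug rib, 217 x 136 mm, 22 mm deep, tapering in by 6 mm over its lowest 10 mm: it enters the mouth with 2.5 to 3 mm play a side and binds there if pulled askew.
- tape: roll of grey duct tape, 90 mm across, 48 mm high, lying flat; bystander, origin at the centre of its underside
- jar: glass jar, 68 mm across, 95 mm high; bystander, origin at the centre of its underside
- tin: tin can, 74 mm across, 110 mm high; bystander, origin at the centre of its underside
- carton: small cardboard carton, 140 x 100 x 90 mm; bystander, origin at the centre of its underside
- torch: black torch lying down, 155 mm long, 42 mm high; bystander, origin at the centre of its underside
- driver: screwdriver lying down; bystander
- glue: white glue bottle, 52 mm across, 130 mm high; bystander, origin at the centre of its underside

How it is judged:
By the outcome, as a careful person would: the job done as asked, in the order asked, and still so for the second after the job is handed in, with the robot touching nothing.
It also fails if it takes over 72 s, if anything falls off the work surface, if the arm or the gripper's body presses on something with over 40 N, if the wrist force passes 120 N, or if a joint passes its speed limit or range.

### The arm

A 7-joint arm with a two-finger parallel gripper is mounted at the origin on the work surface. World frame = base frame: x ahead of the robot, y to its left, z up, the work surface at z = 0. Lengths are in m, angles in rad, forces in N, time in s.
With the tool pointing down it reaches from about 0.4 to 0.875 m from the base axis. Payload 19.3 kg.
Tool frame: the origin (TCP) lies midway between the tips of the shut fingers; the grasp point (between the pads) lies 19 mm behind it; z points along the fingers, y is the line along which they close (so a half turn about z gives the same grasp; the last joint's range is limited). The gripper opens to 85 mm and grips with 20 to 120 N. Pads are 22 mm wide; open, the fingers measure 114 mm over their backs; the gripper's body (76 mm by 85 mm) begins 54 mm behind the grasp point. The pads swing forward as they close: fully open they stand 13 mm farther back than shut.
Start: joints at [-1.268, 0.521, -0.036, 1.599, 0.021, 1.021, -0.113], TCP at [0.228, 0.582, 0.231] pointing down, gripper open.
Joint ranges: [-2.91, 2.91], [-0.3, 2.13], [-1.5, 1.42], [0.17, 2.43], [-1.26, 4.41], [0.16, 1.93], [-2.52, 2.52]. Speed limits (rad/s): [1.89, 1.89, 2.39, 2.39, 3.01, 3.01, 3.01].

### API

Orientations are given as [roll, pitch, yaw] about the fixed x, y, z axes, in that order (R = Rz(yaw) Ry(pitch) Rx(roll)).
In Python, from workcell import * gives the robot as it stands.
- The arm moves only by the shell command python3 -m creep 'ROWS' [FORCE]. ROWS is JSON, a list that holds one entry, the list of rows, each a list of 7 numbers: the closure, from -1 (fully open) to 1 (shut), then the shift along the tool's x, y, z in m, then the turn, a rotation vector about the tool's x, y, z in degrees. A call has 1 to 10 rows; each row shifts and turns the commanded pose from where the row before left it, along the tool's axes as they then stand; what a row does not reach is not made up. A row lasts 1/10 s, in which the tool goes at most 50 mm and 8.59 degrees, less where a joint would pass 70% of its speed; a pose out of reach is approached as far as the arm can. A call is refused whole if a number of a shift passes 0.05 or a number of a turn 8.59, either way. A call with a gripper value outside its range is refused whole. The fingers move at their own pace and stop on an object; FORCE is the grip in N (left out, the last holds). Time passes only in rows, so rows that do not move let the fingers close. It gives the time, the measured TCP pose, the force, the opening and the grip force at its end, in the units of the state.
- observe(): the state, without advancing time (a new reading comes with each control period).
- grab_frame(name): name is "scene" or "top" or "wrist"; returns a dict with "image" (420x560x3 uint8, red, green, blue), "range_z" (420x560 float32, m along the optical axis (not along the pixel's ray), 0 where there is no reading), "fx", "fy", "cx", "cy" (pixels), "R" (3x3) and "t" (3): a world point X has camera coordinates R X + t; the wrist camera has in their place "T_tool_cam" (4x4, takes a point from camera to tool coordinates, whose origin is the TCP and whose axes are the flange's). Camera axes: x right, y down, z forward; pixel columns grow to the right and rows downward; lengths in m; the calibration is good to about 2 mm. The wrist camera is an equidistant fisheye: a pixel r from the principal point sees the ray r / f radians off the axis. A picture is of the moment at which its call begins: read the wrist's pose just before it.
- job_done(): hands the job in; it is judged then, once.
Trained networks look in a picture, given as the dict that the camera call returned (one of the last four; its "shot" number tells which), for a name from the list of things; names that differ only in an ending like _2 or _b are one class to them, and where a whole thing is asked for, a point or a joint stands for the part that bears it (a point fixed in the world has none). Each returns a list of dicts, best first, with "confidence" (0 to 1); they miss things now and then, are a little off and sometimes report something else, mostly with a low value. They report only what shows in the picture. A call takes as long as a camera call.
- find_in(picture, thing): "extent" ([centre column, centre row, width, height] in pixels, round what is visible of it).
- outline_of(picture, thing): "region" (420x560 bool, what is visible of it) and "extent" ([centre column, centre row, width, height] in pixels, round what is visible of it).
- tip_of(picture, thing): "position" ([column, row] in pixels: a listed point, or the origin of a listed thing).
The state is a dict: "clock": time; "qpos": joint angles; "qd": joint speeds; "joint_efforts": joint torques, N m; "position": TCP position; "tool_rot": TCP orientation; "force": force on the tool from outside, world axes, zero at the start; "moment": the same for the moment, N m; "grip_width": finger opening in m; "finger_force": force on a finger pad.
Only numpy, scipy, OpenCV 4.12 (cv2) and the standard library are available. Lean on these libraries where they do the work, as an engineer would, in place of code of your own. Each camera call takes 0.05 s, during which the arm holds its last target. There are 200 camera calls.

## Working session

There is one attempt and no reset: what is moved stays moved. The work goes in short steps, Python scripts to look and compute and a shell command to move; the robot and the scene stay as the last step left them, time stands still between calls to the robot, and variables do not carry over. Pictures are saved under pics/ and viewed, at most 10 in all, crops included, and the job is handed in when it is done.

```bash
mkdir -p pics; ls
cat > h.py <<'E'
from workcell import *
import numpy as np, cv2
np.set_printoptions(precision=4,suppress=True)
def save(n,p): cv2.imwrite('pics/'+n+'.png',p['image'][:,:,::-1])
def world(p,mask=None):
    z=p['range_z']; v,u=np.mgrid[:z.shape[0],:z.shape[1]]
    C=np.stack([(u-p['cx'])/p['fx']*z,(v-p['cy'])/p['fy']*z,z],-1)
    return (C-p['t'])@p['R']
E
python3 - <<'E'
from h import *
s=observe(); print(s)
im=[]
for c in ('top','scene'):
    p=grab_frame(c); im.append(p['image']); save(c,p)
    W=world(p)
    for n in ('lid','box','lid_handle','clip_a_nose','box_mouth'):
        r=tip_of(p,n); print(c,n,[(np.round(d['position'],1),round(d['confidence'],2)) for d in r[:3]])
    for n in ('lid','box','tape','jar','tin','carton','torch','driver','glue'):
        r=outline_of(p,n)
        if r and r[0]['confidence']>.3:
            m=r[0]['region']&(p['range_z']>0); P=W[m]
            print(c,n,round(r[0]['confidence'],2),np.percentile(P,[1,50,99],axis=0).round(3).tolist())
            if c=='top' and n in('lid','box'):
                print(cv2.minAreaRect((P[:,:2]*1000).astype(np.float32)))
E
```

```text
pics
{'clock': 0.0, 'qpos': array([-1.2682,  0.522 , -0.0363,  1.6   ,  0.0212,  1.0211, -0.1128]), 'qd': array([ 0.0005,  0.0013, -0.0009,  0.0009,  0.0001, -0.0002,  0.0005]), 'joint_efforts': array([  0.0012, -92.7091,   1.9812, -36.9947,   0.0181,   0.008 ,
         0.    ]), 'position': array([0.2276, 0.5817, 0.2307]), 'tool_rot': array([-3.1405,  0.0001,  2.7688]), 'force': array([0.3108, 0.6365, 0.2174]), 'moment': array([ 0.0328, -0.0145,  0.0357]), 'finger_force': 0.0, 'grip_width': 0.08530070405128273}
top lid [(array([195.3, 230.6]), 0.56)]
top box [(array([336.8, 229.3]), 0.7)]
top lid_handle [(array([192.1, 228. ]), 0.74)]
top clip_a_nose [(array([355.4, 180.8]), 0.74), (array([338., 224.]), 0.31)]
top box_mouth [(array([339. , 222.9]), 0.95), (array([195.6, 228.7]), 0.43)]
top lid 0.87 [[0.429, 0.145, 0.004], [0.548, 0.229, 0.028], [0.673, 0.318, 0.07]]
((549.7864990234375, 235.63966369628906), (255.4690704345703, 165.86634826660156), 9.392786026000977)
top box 0.75 [[0.434, -0.299, 0.001], [0.568, -0.199, 0.066], [0.698, -0.087, 0.131]]
((578.88916015625, -211.69183349
[... 1031 characters left out ...]
18, 0.071]]
scene box 0.75 [[0.436, -0.303, 0.001], [0.57, -0.191, 0.071], [0.7, -0.082, 0.132]]
scene tape 0.65 [[0.715, -0.058, 0.004], [0.757, -0.012, 0.04], [0.801, 0.029, 0.053]]
scene jar 0.9 [[0.419, 0.471, 0.011], [0.462, 0.502, 0.091], [0.478, 0.533, 0.101]]
scene tin 0.74 [[0.59, 0.445, 0.016], [0.636, 0.478, 0.11], [0.657, 0.51, 0.115]]
scene carton 0.9 [[0.526, -0.564, 0.0], [0.609, -0.479, 0.086], [0.672, -0.457, 0.095]]
scene torch 0.75 [[0.329, -0.563, -0.001], [0.41, -0.504, 0.029], [0.489, -0.486, 0.045]]
scene driver 0.85 [[0.728, 0.118, -0.0], [0.83, 0.139, 0.024], [0.884, 0.152, 0.03]]
scene glue 0.58 [[0.775, -0.138, 0.009], [0.803, -0.11, 0.082], [0.824, -0.098, 0.133]]
```

Run:
```python
from h import *
p=grab_frame('top'); W=world(p)
def near(c,r,lo,hi):
    m=(np.hypot(W[...,0]-c[0],W[...,1]-c[1])<r)&(W[...,2]>lo)&(W[...,2]<hi)&(p['range_z']>0)
    P=W[m]; return len(P),cv2.minAreaRect((P[:,:2]*1000).astype(np.float32)),np.median(P[:,2])
print('handle',near((.55,.233),.09,.05,.08))
print('plate',near((.55,.233),.15,.02,.035))
print('rim',near((.57,-.195),.15,.103,.115))
print('clips',near((.57,-.195),.16,.12,.14))
for lo in (.12,):
    m=(np.hypot(W[...,0]-.57,W[...,1]+.195)<.16)&(W[...,2]>lo)&(W[...,2]<.14)&(p['range_z']>0)
    P=W[m]; 
    for s in (P[:,0]<.57,P[:,0]>.57): print(len(P[s]),P[s].mean(0))
v,u=np.round([[228,192],[223,339]]).T.astype(int) if 0 else (None,None)
p2=grab_frame('scene'); W=world(p2); p=p2
print('scene rim',near((.57,-.195),.15,.103,.115)); print('scene handle',near((.55,.233),.09,.05,.08))
save('top2',grab_frame('top'))
```

```text
handle (247, ((550.79541015625, 231.65560913085938), (114.01866149902344, 16.98965072631836), 9.441178321838379), np.float64(0.06760751737981767))
plate (4170, ((551.1026000976562, 232.42092895507812), (253.92770385742188, 158.86334228515625), 9.499462127685547), np.float64(0.02732233184142304))
rim (885, ((571.47412109375, -194.9490966796875), (158.61770629882812, 248.89193725585938), 67.02005004882812), np.float64(0.10948163713692427))
clips (317, ((566.5182495117188, -192.35272216796875), (44.18048095703125, 294.550537109375), 67.06405639648438), np.float64(0.128532611885565))
158 [ 0.4423 -0.1398  0.1284]
159 [ 0.6902 -0.245   0.128 ]
scene rim (681, ((570.34716796875, -194.35528564453125), (164.73263549804688, 265.1371765136719), 67.82439422607422), np.float64(0.110590666256407))
scene handle (236, ((553.7273559570312, 231.60531616210938), (116.16175079345703, 16.41022300720215), 9.420402526855469), np.float64(0.0691812636807253))
```

View pics/top.png

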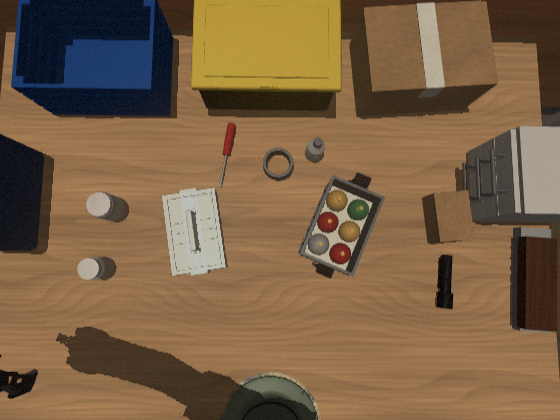

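The picture shows the lid at about (195,230), the box at (340,225) with its clips at (361,180) and (324,270), and nothing between them. Next I go above the lid.

```bash
python3 -m creep '[[[-1,-0.043,-0.0208,0,0,0,0],[-1,-0.043,-0.0208,0,0,0,0],[-1,-0.043,-0.0208,0,0,0,0],[-1,-0.043,-0.0208,0,0,0,0],[-1,-0.043,-0.0208,0,0,0,0],[-1,-0.043,-0.0208,0,0,0,0],[-1,-0.043,-0.0208,0,0,0,0],[-1,-0.043,-0.0208,0,0,0,0],[-1,-0.043,-0.0208,0,0,0,0],[-1,-0.043,-0.0208,0,0,0,0]]]' 80
python3 -m creep '[[[-1,0,0,0,0,0,-7.7],[-1,0,0,0,0,0,-7.7],[-1,0,0,0,0,0,-7.7],[-1,0,0,0,0,0,-7.7],[-1,0,0,0.02,0,0,0],[-1,0,0,0,0,0,0]]]'
python3 - <<'E'
from h import *
s=observe(); print(s['position'],s['tool_rot'],s['force'],s['qpos'])
p=grab_frame('wrist'); save('w1',p); print(p['fx'],p['cx'],p['cy']); print(p['T_tool_cam'])
for n in('lid_handle','lid'): print(n,[(d['position'],d['confidence']) for d in tip_of(p,n)[:2]])
E
```

```text
clock: 2.65
position: [0.5535, 0.2301, 0.2315]
tool_rot: [3.141, 0.0, 2.769]
force: [0.9, 1.0, -0.5]
grip_width: 0.0854
finger_force: 0.0
clock: 3.25
position: [0.5515, 0.2311, 0.2095]
tool_rot: [-3.141, -0.003, -2.977]
force: [-0.7, -0.6, -0.5]
grip_width: 0.0855
finger_force: 0.0
[0.5515 0.2311 0.2095] [-3.1408 -0.0028 -2.9772] [-0.7008 -0.5718 -0.5226] [-0.4442  0.5035 -0.0737  1.6922  0.0435  0.9505  1.201 ]
325.19226210127806 275.91834346392704 213.17327694797828
[[-0.0005 -0.9659 -0.2588  0.0645]
 [ 1.     -0.0006  0.0001 -0.0001]
 [-0.0002 -0.2588  0.9659 -0.1419]
 [ 0.      0.      0.      1.    ]]
lid_handle [([278.9, 198.0], 0.59)]
lid [([276.6, 190.2], 0.61)]
```

View pics/w1.png

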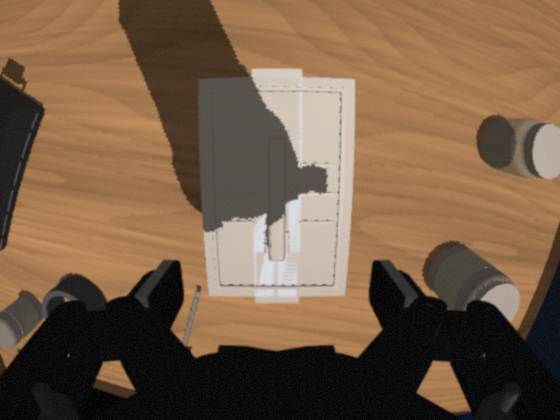

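The handle (col 277, rows 137–262) lies along the tool's x, centred between the fingers. I check with the wrist depth.

```bash
cat >> h.py <<'E'
from scipy.spatial.transform import Rotation as Ro
def wristworld():
    s=observe(); p=grab_frame('wrist'); z=p['range_z']; v,u=np.mgrid[:z.shape[0],:z.shape[1]]
    a=(u-p['cx'])/p['fx']; b=(v-p['cy'])/p['fy']; r=np.hypot(a,b)+1e-9
    k=np.tan(np.minimum(r,1.4))/r*z
    C=np.stack([a*k,b*k,z],-1); T=p['T_tool_cam']
    P=C@T[:3,:3].T+T[:3,3]; R=Ro.from_euler('xyz',s['tool_rot']).as_matrix()
    W=P@R.T+s['position']; W[(z<=0)|(r>1.0)]=np.nan
    return s,p,P,W
def rect(W,c,r,lo,hi):
    m=(np.hypot(W[...,0]-c[0],W[...,1]-c[1])<r)&(W[...,2]>lo)&(W[...,2]<hi)
    P=W[m]; return len(P),cv2.minAreaRect((P[:,:2]*1000).astype(np.float32)),np.median(P[:,2])
E
python3 - <<'E'
from h import *
s,p,P,W=wristworld()
print(rect(W,(.55,.233),.09,.05,.085)); print(rect(W,(.55,.233),.15,.02,.035))
E
```

```text
(2124, ((552.0167236328125, 231.29132080078125), (114.85186767578125, 15.703496932983398), 8.94194507598877), np.float64(0.06704698243774614))
(31013, ((552.9158935546875, 231.62857055664062), (255.02346801757812, 158.75120544433594), 9.36411190032959), np.float64(0.026392726271776967))
```

```bash
python3 -m creep '[[[-1,0,0,0.04,0,0,0],[-1,0,0,0.04,0,0,0],[-1,0,0,0.035,0,0,0],[-1,0,0,0.025,0,0,0],[-1,0,0,0.02,0,0,0],[-1,0,0,0.008,0,0,0],[-1,0,0,0,0,0,0],[-1,0,0,0,0,0,0]]]' 80
python3 -m creep '[[[1,0,0,0,0,0,0],[1,0,0,0,0,0,0],[1,0,0,0,0,0,0],[1,0,0,0,0,0,0],[1,0,0,0,0,0,0],[1,0,0,0,0,0,0],[1,0,0,0,0,0,0],[1,0,0,0,0,0,0]]]' 80
```

```text
clock: 4.25
position: [0.553, 0.232, 0.0444]
tool_rot: [3.141, 0.001, -2.977]
force: [0.2, 0.7, -0.2]
grip_width: 0.0852
finger_force: 0.0
clock: 5.05
position: [0.5524, 0.2317, 0.0436]
tool_rot: [3.142, 0.0, -2.977]
force: [-1.8, -0.7, 6.1]
grip_width: 0.0146
finger_force: 77.9
```

```bash
python3 -m creep '[[[1,0,0,-0.005,0,0,0],[1,0,0,-0.015,0,0,0],[1,0,0,-0.035,0,0,0],[1,0,0,-0.045,0,0,0],[1,0,0,-0.045,0,0,0],[1,0,0,-0.04,0,0,0],[1,0,0,-0.02,0,0,0],[1,0,0,0,0,0,0],[1,0,0,0,0,0,0]]]' 80
python3 -m creep '[[[1,0,0,0,0,0,8.1],[1,0,0,0,0,0,8.1],[1,0,0,0,0,0,8.1],[1,0,0,0,0,0,8.1],[1,0,0,0,0,0,0],[1,0,0,0,0,0,0]]]' 80
python3 - <<'E'
from h import *
s=observe(); print(s['position'],s['tool_rot'],s['force'],s['moment'],s['grip_width'])
p=grab_frame('top'); W=world(p); x,y,z=s['position']
print('handle',z,rect(W,(x,y),.09,z-.02,z+.04)); print('plate',rect(W,(x,y),.16,z-.03,z-.005))
print('rim',rect(W,(.57,-.195),.15,.103,.115)); print('clips',rect(W,(.57,-.195),.16,.12,.14))
# rim corners: exclude clip areas
c=np.cos(np.radians(-23));n=np.sin(np.radians(-23))
m=(W[...,2]>.104)&(W[...,2]<.115)&(np.hypot(W[...,0]-.57,W[...,1]+.195)<.2)
d=W[m][:,:2]-[.568,-.193]; L=d@np.array([[c,-n],[n,c]])
L1=L[np.abs(L[:,1])>30e-3]; print(np.percentile(L1[:,0],[1,99]),np.percentile(L[np.abs(L[:,0])<.1][:,1],[1,99]),len(L))
E
```

```text
clock: 5.95
position: [0.5521, 0.2316, 0.2486]
tool_rot: [3.142, 0.0, -2.977]
force: [-0.6, 0.6, -3.3]
grip_width: 0.0142
finger_force: 78.5
clock: 6.55
position: [0.5519, 0.2317, 0.2474]
tool_rot: [-3.14, -0.001, 2.745]
force: [0.0, -1.2, -3.0]
grip_width: 0.0148
finger_force: 78.4
[0.5519 0.2317 0.2474] [-3.1402 -0.0009  2.7455] [ 0.0137 -1.1605 -2.9578] [ 0.0065  0.0153 -0.003 ] 0.01476097532032944
handle 0.24738859186952455 (1951, ((558.6324462890625, 195.0238494873047), (179.66233825683594, 104.54061126708984), 10.531457901000977), np.float64(0.2310917513676837))
plate (3235, ((554.8736572265625, 230.24716186523438), (158.29534912109375, 245.0795135498047), 67.42130279541016), np.float64(0.23095146808655298))
rim (886, ((571.6539306640625, -195.1763153076172), (158.77639770507812, 249.45648193359375), 66.98681640625), np.float64(0.10952008553684602))
clips (316, ((566.394287109375, -192.625), (44.20865249633789, 294.4994201660156), 67.04537200927734), np.float64(0.12858302974291513))
[-0.12    0.1173] [-0.0792  0.0787] 862
```

```bash
python3 -m creep '[[[1,-0.012,-0.012,0,0,0,0.3],[1,-0.025,-0.025,0,0,0,0],[1,-0.031,-0.031,0,0,0,0],[1,-0.031,-0.031,0,0,0,0],[1,-0.031,-0.031,0,0,0,0],[1,-0.026,-0.026,0,0,0,0],[1,-0.015,-0.015,0,0,0,0],[1,-0.007,-0.009,0,0,0,0],[1,0,0,0,0,0,0],[1,0,0,0,0,0,0]]]' 80
python3 - <<'E'
from h import *
s,p,P,W=wristworld(); save('w2',p); print(s['position'],s['tool_rot'])
c=np.cos(np.radians(-23));n=np.sin(np.radians(-23))
for lo,hi in((.104,.115),(.12,.14)):
    print(lo,rect(W,(.57,-.195),.16,lo,hi))
m=(W[...,2]>.104)&(W[...,2]<.115)&(np.hypot(W[...,0]-.57,W[...,1]+.195)<.2)
L=(W[m][:,:2]-[.568,-.193])@np.array([[c,-n],[n,c]])
L1=L[np.abs(L[:,1])>30e-3]; print(np.percentile(L1[:,0],[1,99]),np.percentile(L[np.abs(L[:,0])<.1][:,1],[1,99]),len(L))
# plug in own frame: plate outline as seen
E
```

```text
clock: 7.6
position: [0.6445, -0.0027, 0.2482]
tool_rot: [3.141, -0.001, 2.737]
force: [0.2, 1.3, -3.0]
grip_width: 0.0147
finger_force: 78.4
[ 0.6445 -0.0027  0.2482] [ 3.1411 -0.0007  2.7372]
0.104 (3091, ((560.5280151367188, -204.5933074951172), (146.80416870117188, 264.58514404296875), 63.23813247680664), np.float64(0.10898229474213739))
0.12 (1298, ((565.7854614257812, -193.7563934326172), (46.4720573425293, 291.7757873535156), 66.52568054199219), np.float64(0.12775706197748504))
[-0.1181  0.1186] [-0.0798 -0.0697] 3091
```

View pics/w2.png

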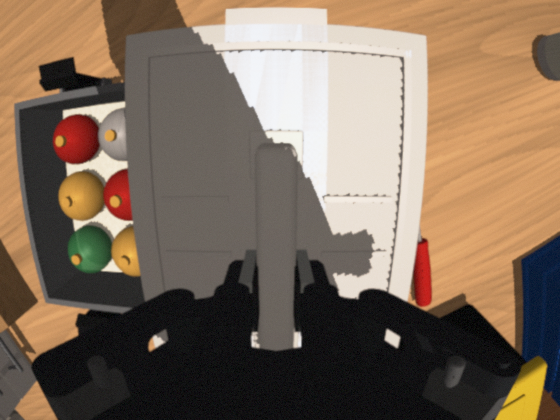

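The lid hangs level and square in the grip; the box is at left, with its clips at (72,72) and (95,318). I go over it.

```bash
python3 -m creep '[[[1,0,-0.015,0,0,0,-0.2],[1,0,-0.03,0,0,0,0],[1,0,-0.04,0,0,0,0],[1,0,-0.04,0,0,0,0],[1,-0.002,-0.035,0,0,0,0],[1,-0.002,-0.025,0,0,0,0],[1,0,-0.015,0,0,0,0],[1,0,-0.006,0,0,0,0],[1,0,0,0,0,0,0],[1,0,0,0,0,0,0]]]' 80
python3 -m creep '[[[1,0,0,0.02,0,0,0],[1,0,0,0.03,0,0,0],[1,0,0,0.025,0,0,0],[1,0,0,0.01,0,0,0],[1,0,0,0,0,0,0],[1,0,0,0,0,0,0]]]' 80
python3 - <<'E'
from h import *
s=observe(); print(s['position'],s['tool_rot'],s['force'],s['moment'])
p=grab_frame('top'); save('top3',p); W=world(p); x,y,z=s['position']
R=np.array([[np.cos(-.4003),-np.sin(-.4003)],[np.sin(-.4003),np.cos(-.4003)]])
print('clips',rect(W,(.57,-.195),.16,.122,.131))
print('tool off from (.567,-.1935) in tool x,y:', (np.array([.567,-.1935])-s['position'][:2])@Ro.from_euler('xyz',s['tool_rot']).as_matrix()[:2,:2])
q=grab_frame('scene'); save('sc3',q)
cv2.imwrite('pics/both3.png',np.hstack([cv2.resize(p['image'][140:320,230:430],(400,360)),cv2.resize(q['image'][60:260,130:330],(360,360))])[:,:,::-1])
E
```

```text
clock: 8.65
position: [0.5684, -0.1935, 0.2483]
tool_rot: [3.141, -0.0, 2.741]
force: [-0.0, 0.2, -3.9]
grip_width: 0.0147
finger_force: 78.4
clock: 9.25
position: [0.5685, -0.1947, 0.1643]
tool_rot: [3.141, 0.001, 2.74]
force: [-0.1, -0.7, -3.0]
grip_width: 0.0145
finger_force: 78.4
[ 0.5685 -0.1947  0.1643] [3.1413 0.001  2.7397] [-0.1176 -0.6684 -3.0499] [ 0.0433 -0.0098 -0.0065]
clips (125, ((565.9025268554688, -192.48883056640625), (44.23953628540039, 293.4923095703125), 67.01422119140625), np.float64(0.12850390164356704))
tool off from (.567,-.1935) in tool x,y: [0.0019 0.0005]
```

View pics/both3.png

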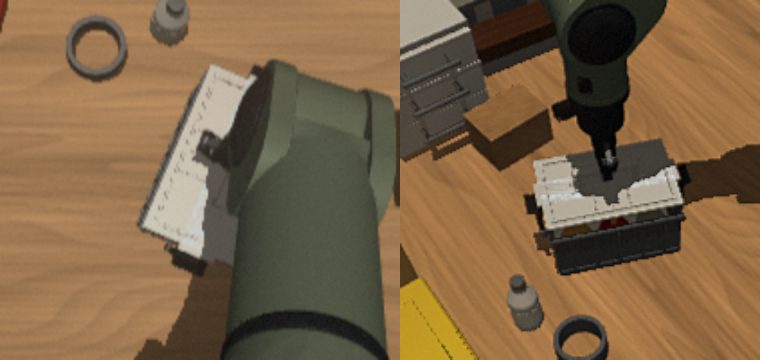

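The lid hovers squarely over the box, seen from above and from the side. I lower it until the plug enters, watching the force.

```bash
python3 -m creep '[[[1,0.0015,0.0005,0.004,0,0,0],[1,0,0,0.004,0,0,0],[1,0,0,0.002,0,0,0],[1,0,0,0,0,0,0]]]' 80
python3 -m creep '[[[1,0,0,0.001,0,0,0],[1,0,0,0.001,0,0,0],[1,0,0,0.001,0,0,0],[1,0,0,0,0,0,0]]]' 80
python3 - <<'E'
from h import *
s=observe();print(s['position'],s['tool_rot'],s['force'],s['moment'])
E
```

```text
clock: 9.75
position: [0.5664, -0.1939, 0.153]
tool_rot: [-3.142, -0.001, 2.739]
force: [0.2, -0.9, -2.3]
grip_width: 0.0146
finger_force: 78.4
clock: 10.15
position: [0.5666, -0.1939, 0.1502]
tool_rot: [-3.142, -0.0, 2.739]
force: [0.3, 0.2, -2.9]
grip_width: 0.0146
finger_force: 78.4
[ 0.5666 -0.1939  0.1502] [-3.1416 -0.0001  2.7391] [ 0.2532  0.1728 -2.8827] [-0.0047 -0.0252 -0.0001]
```

```bash
for i in 1; do python3 -m creep '[[[1,0,0,0.001,0,0,0],[1,0,0,0.001,0,0,0],[1,0,0,0.001,0,0,0],[1,0,0,0,0,0,0]]]' 80; done
python3 -m creep '[[[1,0,0,0.001,0,0,0],[1,0,0,0.001,0,0,0],[1,0,0,0.001,0,0,0],[1,0,0,0,0,0,0]]]' 80
python3 - <<'E'
from h import *
s=observe();print(s['position'],s['tool_rot'],s['force'],s['moment'])
E
```

```text
clock: 10.55
position: [0.5666, -0.194, 0.1472]
tool_rot: [-3.142, 0.0, 2.739]
force: [1.2, 0.5, -2.1]
grip_width: 0.0142
finger_force: 78.6
clock: 10.95
position: [0.5666, -0.194, 0.1443]
tool_rot: [3.142, 0.0, 2.739]
force: [-0.3, 0.1, 0.9]
grip_width: 0.0146
finger_force: 79.0
[ 0.5666 -0.194   0.1443] [3.1416 0.     2.739 ] [-0.3151  0.0563  0.9157] [0.026  0.0389 0.0025]
```

```bash
python3 -m creep '[[[1,0,0,0.001,0,0,0],[1,0,0,0.001,0,0,0],[1,0,0,0.001,0,0,0],[1,0,0,0.001,0,0,0],[1,0,0,0,0,0,0]]]' 80
python3 -m creep '[[[1,0,0,0.001,0,0,0],[1,0,0,0.001,0,0,0],[1,0,0,0.001,0,0,0],[1,0,0,0,0,0,0]]]' 80
python3 - <<'E'
from h import *
s=observe();print(s['position'],s['tool_rot'],s['force'],s['moment'])
E
```

```text
clock: 11.45
position: [0.5663, -0.1938, 0.14]
tool_rot: [-3.141, -0.001, 2.739]
force: [0.1, 1.0, -0.0]
grip_width: 0.0146
finger_force: 78.9
clock: 11.85
position: [0.5665, -0.1939, 0.1369]
tool_rot: [-3.141, -0.0, 2.739]
force: [0.5, -0.1, -5.1]
grip_width: 0.0146
finger_force: 78.5
[ 0.5665 -0.1939  0.1369] [-3.1415 -0.0004  2.7391] [ 0.4598 -0.137  -5.1092] [-0.0262 -0.1197  0.0161]
```

```bash
python3 -m creep '[[[1,0,0,0.001,0,0,0],[1,0,0,0.001,0,0,0],[1,0,0,0,0,0,0]]]' 80
python3 -m creep '[[[1,0,0,0.001,0,0,0],[1,0,0,0.001,0,0,0],[1,0,0,0,0,0,0]]]' 80
python3 - <<'E'
from h import *
s=observe();print(s['position'],s['tool_rot'],s['force'],s['moment'])
E
```

```text
clock: 12.15
position: [0.5665, -0.194, 0.1351]
tool_rot: [-3.142, -0.0, 2.739]
force: [0.4, -0.8, -4.2]
grip_width: 0.0145
finger_force: 78.5
clock: 12.45
position: [0.5665, -0.1939, 0.1331]
tool_rot: [-3.142, -0.0, 2.739]
force: [0.3, 0.9, -2.9]
grip_width: 0.0143
finger_force: 78.4
[ 0.5665 -0.1939  0.1331] [-3.1415 -0.0004  2.7391] [ 0.2785  0.8782 -2.8545] [-0.0463 -0.0048  0.029 ]
```

```bash
python3 -m creep '[[[1,0,0,0.0005,0,0,0],[1,0,0,0.0005,0,0,0],[1,0,0,0,0,0,0]]]' 80
python3 -m creep '[[[1,0,0,0.0005,0,0,0],[1,0,0,0.0005,0,0,0],[1,0,0,0,0,0,0]]]' 80
python3 - <<'E'
from h import *
s=observe();print(s['position'],s['force'],s['moment'])
p=grab_frame('scene'); W=world(p); q=grab_frame('top'); Wt=world(q)
print('clips',rect(Wt,(.57,-.195),.18,.122,.140))
print('plate scene',rect(W,(.57,-.195),.14,.105,.122))
c=cv2.resize(p['image'][110:220,160:330],None,fx=4,fy=4,interpolation=cv2.INTER_CUBIC); cv2.imwrite('pics/s4.png',c[:,:,::-1])
E
```

```text
clock: 12.75
position: [0.5666, -0.1939, 0.1322]
tool_rot: [-3.142, -0.0, 2.739]
force: [-0.2, 0.4, -3.6]
grip_width: 0.0145
finger_force: 78.4
clock: 13.05
position: [0.5667, -0.194, 0.1318]
tool_rot: [3.141, 0.0, 2.739]
force: [-3.4, 0.8, 6.9]
grip_width: 0.0147
finger_force: 79.7
[ 0.5667 -0.194   0.1318] [-3.375   0.8124  6.8656] [ 0.3067  0.6182 -0.0018]
clips (186, ((573.6444091796875, -167.29049682617188), (67.8177490234375, 296.2343444824219), 73.441650390625), np.float64(0.1288554293098983))
plate scene (2577, ((569.5958251953125, -194.351318359375), (163.92510986328125, 264.05010986328125), 67.34719848632812), np.float64(0.11674159415844257))
```

View pics/s4.png

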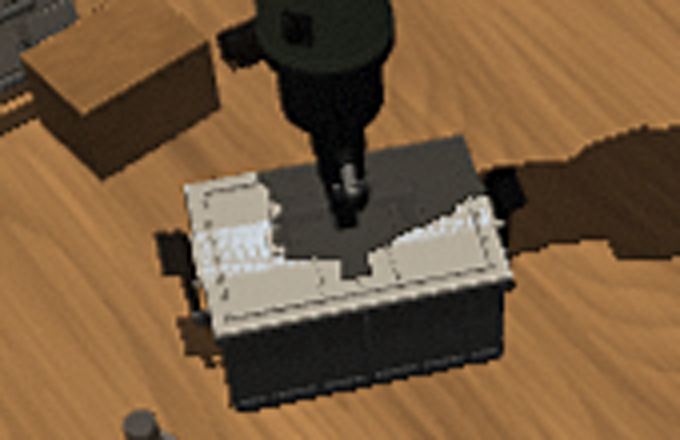

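The lid lies flush on the rim, both clips at its ends (175,265) and (500,200). I press a bit more to make sure.

```bash
python3 -m creep '[[[1,0,0,0.0003,0,0,0],[1,0,0,0.0003,0,0,0],[1,0,0,0,0,0,0]]]' 80
python3 -m creep '[[[1,0,0,0.0003,0,0,0],[1,0,0,0.0003,0,0,0],[1,0,0,0,0,0,0]]]' 80
python3 - <<'E'
from h import *
s=observe();print(s['position'],s['tool_rot'],s['force'],s['moment'])
E
```

```text
clock: 13.45
position: [0.5667, -0.194, 0.1317]
tool_rot: [3.141, 0.0, 2.739]
force: [-6.5, 2.5, 15.1]
grip_width: 0.0138
finger_force: 81.2
clock: 13.75
position: [0.5667, -0.194, 0.1317]
tool_rot: [3.141, 0.001, 2.739]
force: [-10.2, 4.0, 26.0]
grip_width: 0.0144
finger_force: 82.6
[ 0.5667 -0.194   0.1317] [3.1412 0.0006 2.7389] [-10.1758   3.9561  26.0441] [0.8212 2.1765 0.0467]
```

Run:
```python
from h import *
s,p,P,W=wristworld(); save('w5',p)
m=(W[...,2]>.100)&(W[...,2]<.1225)&(np.hypot(W[...,0]-.567,W[...,1]+.194)<.13)
Q=W[m]; 
for _ in range(3):
    A=np.c_[Q[:,:2]-[.567,-.194],np.ones(len(Q))]; k=np.linalg.lstsq(A,Q[:,2],rcond=None)[0]; r=Q[:,2]-A@k; Q=Q[abs(r)<2.5*r.std()]
print(len(Q),k,r.std())
q=grab_frame('top');Wt=world(q)
c,n=np.cos(np.radians(-23)),np.sin(np.radians(-23)); M=np.array([[c,-n],[n,c]])
for nm,V in(('wrist',W),('top',Wt),('scene',world(grab_frame('scene')))):
    m=(V[...,2]>.123)&(V[...,2]<.136); L=(V[m][:,:2]-[.567,-.194])@M; L=L[abs(L[:,1])<.03]
    for sg in(1,-1):
        a=L[(sg*L[:,0]>.11)&(sg*L[:,0]<.17)]
        if len(a): print(nm,sg,len(a),np.percentile(sg*a[:,0],[2,50,98]))
```

```text
64057 [-0.      0.0001  0.1145] 0.0008523495409567047
wrist -1 695 [0.1229 0.1252 0.1266]
top 1 28 [0.1253 0.1371 0.146 ]
top -1 144 [0.1253 0.137  0.1479]
scene 1 90 [0.1246 0.136  0.1479]
scene -1 84 [0.122  0.1338 0.1454]
```

View pics/w5.png

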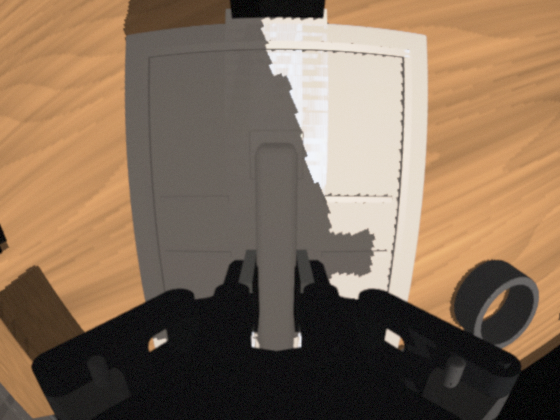

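The clip (278,5) overlaps the tongue; plate is level at 114.5 mm and both clips are upright symmetrically. I unload, then pull gently.

```bash
python3 -m creep '[[[1,0,0,-0.001,0,0,0],[1,0,0,-0.001,0,0,0],[1,0,0,-0.0005,0,0,0],[1,0,0,0,0,0,0]]]' 80
python3 -m creep '[[[1,0,0,-0.0003,0,0,0],[1,0,0,-0.0003,0,0,0],[1,0,0,0,0,0,0]]]' 80
python3 -m creep '[[[1,0,0,-0.0003,0,0,0],[1,0,0,-0.0003,0,0,0],[1,0,0,0,0,0,0]]]' 80
python3 - <<'E'
from h import *
s=observe();print(s['position'],s['tool_rot'],s['force'],s['moment'])
E
```

```text
clock: 14.3
position: [0.5666, -0.1939, 0.1325]
tool_rot: [-3.142, -0.0, 2.739]
force: [0.5, 0.3, -3.3]
grip_width: 0.0147
finger_force: 78.6
clock: 14.6
position: [0.5666, -0.1939, 0.1332]
tool_rot: [-3.142, -0.0, 2.739]
force: [0.1, 0.2, -3.1]
grip_width: 0.0146
finger_force: 78.6
clock: 14.9
position: [0.5665, -0.1939, 0.1334]
tool_rot: [-3.141, -0.0, 2.739]
force: [2.6, -1.3, -14.3]
grip_width: 0.0148
finger_force: 78.1
[ 0.5665 -0.1939  0.1334] [-3.1414 -0.0004  2.7392] [  2.5985  -1.2655 -14.2633] [-0.1771 -0.5265  0.0134]
```

```bash
python3 -m creep '[[[1,0,0,0,0,0,0],[1,0,0,0,0,0,0]]]' 80; python3 -c "
from h import *
s=observe();print(s['force'],s['position'])"
```

```text
clock: 15.1
position: [0.5665, -0.1939, 0.1334]
tool_rot: [-3.141, -0.001, 2.739]
force: [3.8, -2.2, -18.0]
grip_width: 0.0142
finger_force: 78.1
[  3.8444  -2.192  -17.9789] [ 0.5665 -0.1939  0.1334]
```

```bash
python3 -m creep '[[[1,0,0,0.0001,0,0,0],[1,0,0,0,0,0,0],[1,0,0,0,0,0,0]]]' 80; python3 -m creep '[[[1,0,0,0,0,0,0],[1,0,0,0,0,0,0],[1,0,0,0,0,0,0],[1,0,0,0,0,0,0],[1,0,0,0,0,0,0]]]' 80
```

```text
clock: 15.4
position: [0.5665, -0.1939, 0.1335]
tool_rot: [-3.141, -0.0, 2.739]
force: [4.0, -2.5, -20.8]
grip_width: 0.0147
finger_force: 78.1
clock: 15.9
position: [0.5664, -0.1939, 0.1335]
tool_rot: [-3.142, -0.0, 2.739]
force: [3.3, -0.8, -25.0]
grip_width: 0.0146
finger_force: 78.1
```

```bash
python3 -m creep '[[[1,0,0,0.0004,0,0,0],[1,0,0,0,0,0,0]]]' 80; python3 -m creep '[[[1,0,0,0,0,0,0],[1,0,0,0,0,0,0]]]' 80;  python3 -c "
from h import *
s=observe();print(s['force'],s['position'])"
```

```text
clock: 16.1
position: [0.5665, -0.1939, 0.1334]
tool_rot: [-3.142, -0.0, 2.739]
force: [1.1, -1.3, -18.6]
grip_width: 0.0144
finger_force: 79.0
clock: 16.3
position: [0.5666, -0.1939, 0.1334]
tool_rot: [3.142, -0.0, 2.739]
force: [0.7, -0.8, -17.0]
grip_width: 0.0145
finger_force: 79.0
[  0.6923  -0.843  -16.9555] [ 0.5666 -0.1939  0.1334]
```

```bash
python3 -m creep '[[[1,0,0,-0.00005,0,0,0],[1,0,0,0,0,0,0],[1,0,0,0,0,0,0]]]' 80|sed -n '1p;4p'; python3 -m creep '[[[1,0,0,0,0,0,0],[1,0,0,0,0,0,0],[1,0,0,0,0,0,0]]]' 80|sed -n '1p;4p'
```

```text
clock: 16.6
force: [0.4, 0.8, -15.3]
clock: 16.9
force: [0.5, -0.2, -15.0]
```

```bash
python3 -m creep '[[[1,0,0,-0.00005,0,0,0],[1,0,0,0,0,0,0],[1,0,0,0,0,0,0]]]' 80|sed -n '1p;4p'; python3 -m creep '[[[1,0,0,0,0,0,0],[1,0,0,0,0,0,0],[1,0,0,0,0,0,0]]]' 80|sed -n '1p;4p'
```

```text
clock: 17.2
force: [-0.2, 0.7, -15.5]
clock: 17.5
force: [0.3, -0.5, -15.3]
```

```bash
for i in 1; do python3 -m creep '[[[1,0,0,0,0,0,0],[1,0,0,0,0,0,0],[1,0,0,0,0,0,0],[1,0,0,0,0,0,0],[1,0,0,0,0,0,0]]]' 80|sed -n '1p;4p'; done; python3 -m creep '[[[1,0,0,0,0,0,0],[1,0,0,0,0,0,0],[1,0,0,0,0,0,0],[1,0,0,0,0,0,0],[1,0,0,0,0,0,0]]]' 80|sed -n '1p;4p'; python3 -m creep '[[[1,0,0,0,0,0,0],[1,0,0,0,0,0,0],[1,0,0,0,0,0,0],[1,0,0,0,0,0,0],[1,0,0,0,0,0,0]]]' 80|sed -n '1p;4p'
```

```text
clock: 18.0
force: [-0.6, 0.9, -15.5]
clock: 18.5
force: [0.3, 1.1, -15.5]
clock: 19.0
force: [0.4, 0.7, -16.4]
```

```bash
python3 -m creep '[[[1,0,0,0.0005,0,0,0],[1,0,0,0.0005,0,0,0],[1,0,0,0.0003,0,0,0],[1,0,0,0,0,0,0]]]' 80|sed -n '1,4p'; python3 -m creep '[[[-1,0,0,0,0,0,0],[-1,0,0,0,0,0,0],[-1,0,0,0,0,0,0],[-1,0,0,0,0,0,0],[-1,0,0,0,0,0,0],[-1,0,0,0,0,0,0],[-1,0,0,0,0,0,0],[-1,0,0,0,0,0,0]]]'
```

```text
clock: 19.4
position: [0.567, -0.1941, 0.1325]
tool_rot: [3.141, 0.001, 2.739]
force: [-0.4, 0.8, -2.9]
clock: 20.2
position: [0.5666, -0.194, 0.1321]
tool_rot: [-3.142, -0.0, 2.739]
force: [0.1, -0.4, 0.1]
grip_width: 0.0855
finger_force: 0.0
```

```bash
python3 -m creep '[[[-1,0,0,-0.01,0,0,0],[-1,0,0,-0.02,0,0,0],[-1,0,0,-0.03,0,0,0],[-1,0,0,-0.04,0,0,0],[-1,0,0,-0.03,0,0,0],[-1,0,0,-0.02,0,0,0],[-1,0,0,-0.01,0,0,0],[-1,0,0,0,0,0,0],[-1,0,0,0,0,0,0]]]'
python3 - <<'E'
from h import *
s,p,P,W=wristworld(); save('w6',p)
print('handle',rect(W,(.567,-.194),.09,.14,.17)); print('plate',rect(W,(.567,-.194),.15,.108,.119)); print('clips',rect(W,(.567,-.194),.16,.123,.135))
E
```

```text
clock: 21.1
position: [0.5663, -0.1938, 0.2913]
tool_rot: [-3.141, -0.001, 2.739]
force: [-0.1, 0.3, 0.4]
grip_width: 0.0851
finger_force: 0.0
handle (2234, ((566.4421997070312, -193.7858428955078), (15.902202606201172, 114.31504821777344), 66.77151489257812), np.float64(0.15512176024433447))
plate (32192, ((567.5317993164062, -193.3493194580078), (159.78041076660156, 253.2555694580078), 66.88946533203125), np.float64(0.11447245842334666))
clips (1942, ((568.72265625, -193.51687622070312), (44.30953598022461, 294.7826843261719), 67.09832000732422), np.float64(0.1285792068453658))
```

View pics/w6.png

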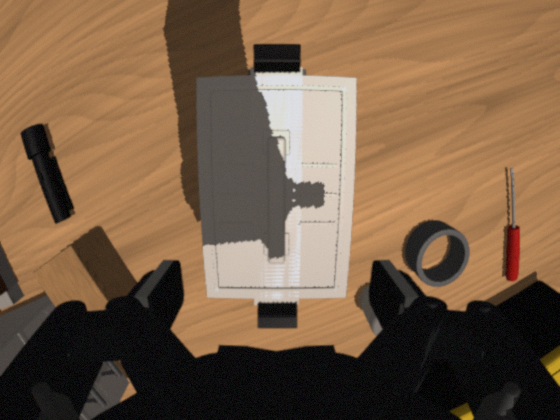

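The lid lies home at 114.5 mm, both clips at (277,58) and (277,315) upright over its tongues (294.8 mm over both, as before the job); the robot touches nothing.

```bash
python3 -c "
from workcell import *
print(job_done())"
```

```text
the job is handed in; nothing more can be done
None
```

The lid is on with both clips snapped over it, and it stayed shut under a straight-up pull held at about 15–16 N for over two seconds. Before that, while I was setting the pull, it rose to about 25 N for a moment. I saw nothing else on the bench move, and the job is handed in.

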